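# Swap a snap-in filter cartridge from its stand into the filter mount

## Task

The filter cartridge is snapped into the storage stand: pinch its two side tabs together gently, draw it up out of the stand, and put it into the empty socket of the filter mount, the one with the lens barrel. Press it down by feel, without forcing it, until it sits fully home, then let go so that both tabs spring out and lock it there. Leave everything else where it is.

Things in the scene. Friction and masses are not known exactly. Their poses are not given: they have to be found in the camera images.
- cartridge_center (a point): Filter cartridge, about 0.12 kg: white upright block with a round glass filter and a grey sprung tab along each side. Point on its axis, 35 mm above its underside; z up, x through the glass, y from tab to tab (same if turned by 180 deg about z). Core 21 (x) x 29 (y) mm, 70 tall; foot 24 x 51 x 9 tall. Limits: fingers on it 75 N (both added), stand or mount on it 40 N.
- tab_left (a joint): Travel of the tab on the +y side, m: 0 out, 0.006 fully in. Upright plate 20 mm wide, from 12 to 72 mm above the underside; ribbed grip 44 to 71 mm. Outer faces of the two tabs are 50 mm apart (y = +-25) when out. 1.8 N starts it, 7 N holds it fully in. Pressed in 3 to 4.5 mm (the cartridge has play) it is free of its ledge.
- tab_right (a joint): The same for the tab on the -y side. Low on each tab is an outward barb, flat top 19 mm above the underside, tip at y = +-30 mm when out; it hooks 3 mm under a ledge of the socket. With both tabs held in, the cartridge can be drawn out of, or lowered into, a socket.
- stand: Storage stand, fixed: grey plastic base 58 (x) x 100 (y) x 9 mm with a socket in its middle that holds the cartridge at the start; no barrel. Origin: centre of its underside, on the bench; y runs from tab to tab of the cartridge in it. Pocket floor 16 mm above the bench. A latched cartridge has its underside 2 mm above the pocket floor, barbs up against the ledges.
- stand_plunger (a joint): Brass sprung plunger in the stand's pocket floor, m: 0 with the cartridge latched (it pushes up with 5 N), 0.010 when up (2 N). Both sockets are alike: pocket 27 (x) x 54 (y) mm, so 1.5 mm of play each way; barb ledges on the y sides 21 to 28 mm above the pocket floor, open windows under them, sloping lead-in, rim 32 mm above the pocket floor.
- mount: Filter mount, fixed: aluminium base 95 (x, -29 to +66) x 100 (y) x 5 mm with an empty socket and behind it a level lens barrel (36 mm across, axis along x, 66 mm above the bench, x = 21 to 61 mm) on a post. Origin: on the bench under the socket's centre; y runs from tab to tab. The socket is set in height by a screw: pocket floor 12 to 20 mm above the bench, not measured.
- mount_plunger (a joint): Plunger in the mount's socket, m: 0.010 up (2 N), 0 where a latched cartridge holds it (5 N), -0.002 with the cartridge's foot on the solid pocket floor, where the force rises steeply. The tabs can spring out under the ledges only within the last 2 mm above the floor, so press with the tabs held in until the floor is felt, then let go.
- filter_case: bystander, to be left alone: closed flat grey-green case, 64x62x18 mm; origin at the centre of its underside
- obj_can_4: bystander, to be left alone: white screw-top canister, 39 mm across, 56 mm tall; origin at the centre of its underside
- eyepiece_spare: bystander, to be left alone: black eyepiece standing upright, 35 mm across, 50 mm tall; origin at the centre of its underside
- lens_blower: bystander, to be left alone: black rubber bulb blower with a thin nozzle, 60 mm across, 109 mm tall; origin at the centre of its underside
- driver_a: bystander, to be left alone: slim screwdriver lying flat, 138 mm long; origin at the centre of its underside
- micrometer_case: bystander, to be left alone: closed flat black case, 42x92x14 mm; origin at the centre of its underside
- mailer_a: bystander, to be left alone: flat cream slide mailer, 32x82x9 mm; origin at the centre of its underside
There are look-alikes about, which are no part of the job. What is shaped like the part that bears cartridge_center but red is not meant. Leave any blue or pink look-alike of the stand alone.

How it is judged:
By the outcome, as a careful person would: the job done as asked, in the order asked, and still so for the second after the job is handed in, with the robot touching nothing.
It also fails if it takes over 42 s, if anything falls off the work surface, if the arm or the gripper's body presses on something with over 40 N, if the wrist force passes 120 N, or if a joint passes its speed limit or range.

## Robot

A 6-joint arm with a two-finger parallel gripper is mounted at the origin on a cart in front of the work surface, level with it; the furniture and walls round the work are solid. World frame = base frame: x ahead of the robot, y to its left, z up, the work surface at z = 0. Lengths are in m, angles in rad, forces in N, time in s.
With the tool pointing down it reaches from about 0.25 to 0.775 m from the base axis. Payload 4 kg.
Tool frame: the origin (TCP) lies at the very end of the fingers, on their centre line; the grasp point (between the pads) lies 19 mm behind it; z points along the fingers, y is the line along which they close (so a half turn about z gives the same grasp; the last joint's range is limited). The gripper opens to 85 mm and grips with 20 to 120 N. Pads are 22 mm wide; open, the fingers measure 114 mm over their backs; the gripper's body (76 mm by 85 mm) begins 54 mm behind the grasp point. The pads swing forward as they close: fully open they stand 13 mm farther back than shut.
Start: joints at [1.17, 0.087, 1.371, -0, 1.684, -0.103], TCP at [0.161, 0.526, 0.231] pointing down, gripper open.
Joint ranges: [-3.1, 3.1], [-0.76, 2.03], [0.27, 2.55], [-1.08, 4.22], [0.17, 2.65], [-2.57, 2.57]. Speed limits (rad/s): [2.79, 2.79, 3.14, 3.14, 3.14, 3.14].

## Interface

Orientations are given as a unit quaternion [x, y, z, w].
In Python, from cell import manip gives the robot as it stands. The module is installed in compiled form; this text tells all that it offers.
- The arm moves only by the tool apply_moves, never from a script. Its argument "rows" is a list of rows, each an object with "hand": the opening, from 0 (shut) to 1 (fully open); "xyz": the shift along the tool's x, y, z in m, a list of three; "roll": the turn about the tool's z in rad. A call has 1 to 10 rows; each row is the pose to reach, as a shift and turn from the pose commanded when the call began, along the tool's axes at that moment; what a row does not reach only later rows make up. A row lasts 1/8 s, in which the tool goes at most 62.5 mm and 10.7 degrees, less where a joint would pass 70% of its speed; a pose out of reach is approached as far as the arm can. A call with a gripper value outside its range is refused whole. The fingers move at their own pace and stop on an object; "newtons" is the grip in N (left out, the last holds). Time passes only in rows, so rows that repeat a pose let the fingers close. It gives the time, the measured TCP pose, the force, the opening and the grip force at its end, in the units of the state.
- manip.read_state(): the state, without advancing time (a new reading comes with each control period).
- manip.get_image(name): name is "side" or "top"; returns a dict with "frame" (400x640x3 uint8, blue, green, red), "mtx" (3x3 intrinsics, pixels), "view" (4x4, takes a point from world to camera coordinates). Camera axes: x right, y down, z forward; pixel columns grow to the right and rows downward; lengths in m; the calibration is good to about 2 mm. A picture is of the moment at which its call begins. There is no depth.
- manip.close_job(): hands the job in; it is judged then, once.
The state is a dict: "time": time; "joint_positions": joint angles; "joint_vel": joint speeds; "effort": joint torques, N m; "ee_pos": TCP position; "tool_rot": TCP orientation; "wrist_force": force on the tool from outside, world axes, zero at the start; "wrist_torque": the same for the moment, N m; "grip_width": opening from 0.0 (shut) to 1.0 (fully open); "grip_force": force on a finger pad.
Only numpy, scipy, OpenCV 4.12 (cv2) and the standard library are available. Lean on these libraries where they do the work, as an engineer would, in place of code of your own. Each camera call takes 0.05 s, during which the arm holds its last target. There are 200 camera calls.

## Working session

There is one attempt and no reset: what is moved stays moved. The work goes in short steps, Python scripts to look and compute and a tool call to move; the robot and the scene stay as the last step left them, time stands still between calls to the robot, and variables do not carry over. Pictures are saved under pics/ and viewed, at most 10 in all, crops included, and the job is handed in when it is done.

Besides the shell and the picture viewer there is one more tool, called as name(argument=value, ...) on one line, values as JSON. apply_moves: Moves the arm, as the interface text tells. Its arguments: {"type":"object","properties":{"rows":{"type":"array","items":{"type":"object","properties":{"hand":{"type":"number"},"xyz":{"type":"array","items":{"type":"number"}},"roll":{"type":"number"}}}},"newtons":{"type":"number"}},"required":["rows"]}

```bash
mkdir -p pics; python3 - <<'E'
from cell import manip
import cv2, numpy as np
for n in("side","top"):
    d=manip.get_image(n); cv2.imwrite(f"pics/{n}0.png",d["frame"]); np.savez(f"{n}.npz",m=d["mtx"],v=d["view"])
    R=d["view"][:3,:3]; print(n,d["mtx"].round(1).tolist(),(-R.T@d["view"][:3,3]).round(3),R.round(2).tolist())
s=manip.read_state(); print(s)
E
```

```text
side [[475.9, 0.0, 333.6], [0.0, 475.9, 192.3], [0.0, 0.0, 1.0]] [0.667 1.354 0.488] [[-1.0, 0.08, 0.02], [0.01, 0.34, -0.94], [-0.08, -0.94, -0.34]]
top [[494.5, 0.0, 316.8], [0.0, 494.5, 203.9], [0.0, 0.0, 1.0]] [0.334 0.206 1.416] [[-0.03, -1.0, -0.0], [-0.99, 0.03, -0.16], [0.16, -0.0, -0.99]]
{'time': 0.1, 'joint_positions': array([ 1.16988944e+00,  8.79301766e-02,  1.37214609e+00, -1.04996436e-05,
        1.68362983e+00, -1.03094139e-01]), 'joint_vel': array([ 0.00106457, -0.00077827, -0.00366835, -0.00040088,  0.00158336,
       -0.00032498]), 'effort': array([ 1.50656731e-03, -3.53011000e+01, -3.14220428e+01, -2.43681843e-04,
        7.93289684e-03,  4.05340273e-06]), 'ee_pos': array([0.16120742, 0.52535467, 0.23020757]), 'tool_rot': array([ 1.48357193e-01,  9.88933277e-01, -1.02464328e-03, -2.58431747e-04]), 'wrist_force': array([-0.28689092,  0.08818777,  0.54964457]), 'wrist_torque': array([ 0.02052781,  0.0030263 , -0.03920935]), 'grip_force': 0.0, 'grip_width': 0.9974732172512848}
```

View pics/top0.png

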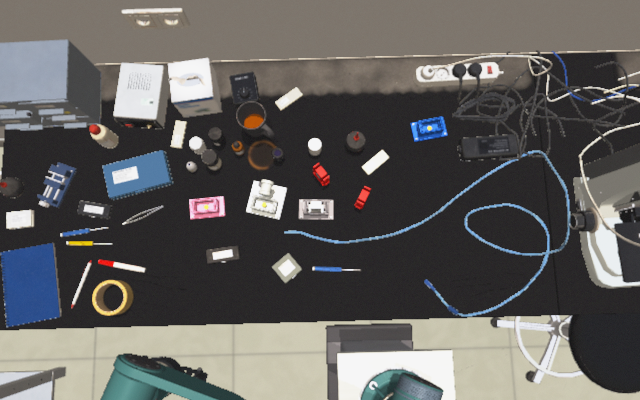

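View pics/side0.png

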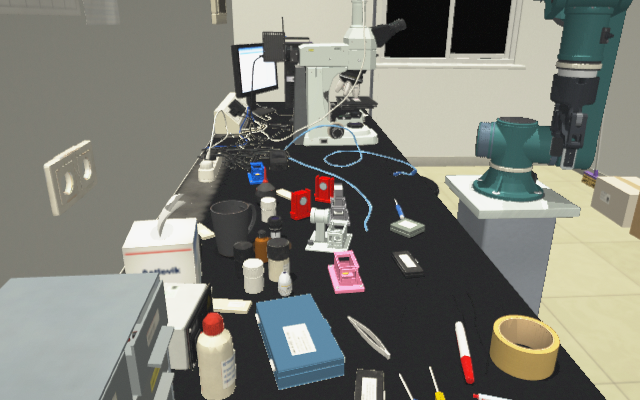

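The top view shows the mount at about (266,199) with its barrel toward +x, the grey stand with the white cartridge at about (316,209), and the red, pink and blue decoys. I'll zoom in on the mount and stand.

```bash
python3 - <<'E'
import cv2,numpy as np
t=cv2.imread("pics/top0.png")[165:235,180:350]; s=cv2.imread("pics/side0.png")[170:270,270:400]
a=cv2.resize(t,None,fx=4.7,fy=4.7,interpolation=cv2.INTER_CUBIC)
b=cv2.resize(s,None,fx=5,fy=5,interpolation=cv2.INTER_CUBIC)
cv2.imwrite("pics/t1.png",a);cv2.imwrite("pics/s1.png",b)
E
```

```text
(no output)
```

View pics/t1.png

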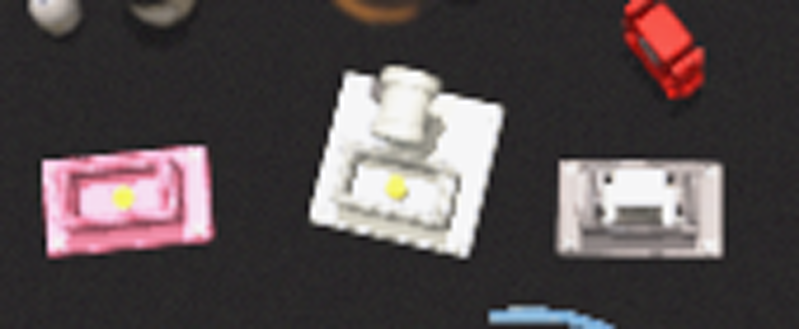

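View pics/s1.png

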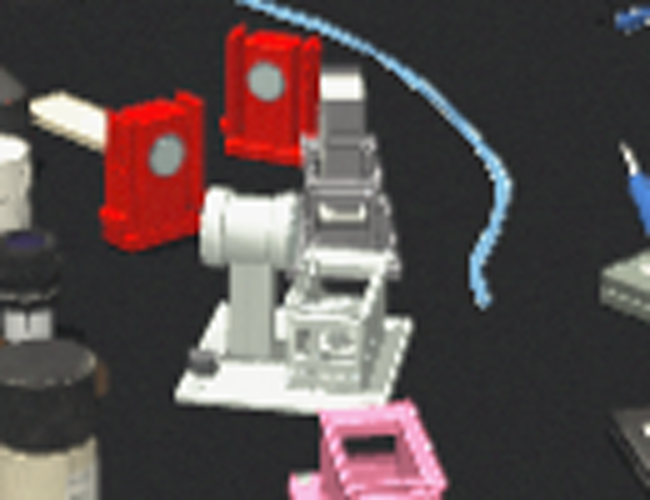

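Both views agree. The mount's base is turned about 15°, and the stand is nearly square to the world axes. Next I fit the base edges and cast them onto the base-top planes.

```bash
cat > h.py <<'E'
import cv2,numpy as np
def ray(name,uv,z):
    c=np.load(name+".npz"); R=c["v"][:3,:3]; o=-R.T@c["v"][:3,3]
    uv=np.atleast_2d(uv).astype(float); d=np.c_[uv,np.ones(len(uv))]@np.linalg.inv(c["m"]).T@R
    return (o+d*((z-o[2])/d[:,2:]))[:,:2]
def contour(img,box,ch=None,thr=None,up=8):
    x0,y0,x1,y1=box; g=cv2.cvtColor(img,cv2.COLOR_BGR2GRAY)[y0:y1,x0:x1]
    g=cv2.resize(g,None,fx=up,fy=up,interpolation=cv2.INTER_LINEAR)
    m=(g>thr).astype(np.uint8)
    cs,_=cv2.findContours(m,cv2.RETR_EXTERNAL,cv2.CHAIN_APPROX_NONE)
    c=max(cs,key=cv2.contourArea)[:,0]
    return (c+0.5)/up-0.5+[x0,y0]
E
python3 - <<'E'
from h import *
t=cv2.imread("pics/top0.png")
for n,box,z in(("stand",(290,190,340,228),.009),("mount",(240,172,292,225),.005),("pink",(183,190,232,225),.009)):
    w=ray("top",contour(t,box,thr=105),z)
    r=cv2.minAreaRect((w*1000).astype(np.float32)); print(n,np.round(r[0],1),np.round(r[1],1),round(r[2],2)); print(cv2.boxPoints(r).round(1).tolist())
    np.save(n+".npy",w)
E
```

```text
stand [553.5 208. ] [101.6  60.6] 87.77
[[521.2000122070312, 158.5], [581.7999877929688, 156.10000610351562], [585.7000122070312, 257.6000061035156], [525.2000122070312, 260.0]]
mount [590.5 350. ] [104.3 109. ] 75.49
[[524.7000122070312, 313.20001220703125], [630.2000122070312, 285.8999938964844], [656.2999877929688, 386.79998779296875], [550.7999877929688, 414.1000061035156]]
pink [566.9 522.4] [ 61.2 103.2] 4.24
[[532.5999755859375, 571.5999755859375], [540.2000122070312, 468.70001220703125], [601.2999877929688, 473.20001220703125], [593.5999755859375, 576.0999755859375]]
```

```bash
cat > fit.py <<'E'
from h import *
def run(n,ang,c,X,Y):
    w=np.load(n+".npy")*1000; a=np.radians(ang)   # ang = direction of local x in world
    for it in range(3):
        R=np.array([[np.cos(a),np.sin(a)],[-np.sin(a),np.cos(a)]]); l=(w-c)@R.T
        out={}
        for k,(ax,v) in {"x-":(0,X[0]),"x+":(0,X[1]),"y-":(1,Y[0]),"y+":(1,Y[1])}.items():
            o=1-ax; lim=(Y if ax==0 else X); s=l[(abs(l[:,ax]-v)<5)&(l[:,o]>lim[0]+8)&(l[:,o]<lim[1]-8)]
            vx,vy,px,py=cv2.fitLine(s.astype(np.float32),cv2.DIST_HUBER,0,.1,.01).ravel()
            t=np.array([vx,vy])*np.sign([vx,vy][o]); tilt=(-1 if ax==0 else 1)*np.arctan(t[ax]/t[o])
            out[k]=(px-v if ax==0 else py-v, np.degrees(tilt), len(s))
        da=np.average([q[1] for q in out.values()],weights=[q[2] for q in out.values()])
        d=np.array([out["x-"][0] if n=="mount" and 0 else (out["x-"][0]+out["x+"][0])/2,(out["y-"][0]+out["y+"][0])/2])
        c=c+R.T@d; a+=np.radians(da)
    print(n,c.round(2),np.degrees(a).round(2),{k:tuple(np.round(q,2)) for k,q in out.items()})
run("stand",-2.2,np.array([553.5,208.]),(-29,29),(-50,50))
run("mount",-14.5,np.array([575.,353.5]),(-29,66),(-50,50))
E
python3 fit.py
```

```text
stand [553.36 207.88] -2.57 {'x-': (np.float64(-0.56), np.float64(-0.54), np.float64(234.0)), 'x+': (np.float64(0.56), np.float64(0.37), np.float64(233.0)), 'y-': (np.float64(-0.42), np.float64(0.71), np.float64(115.0)), 'y+': (np.float64(0.42), np.float64(-0.37), np.float64(115.0))}Traceback (most recent call last):
  File "fit.py", line 17, in <module>
    run("mount",-14.5,np.array([575.,353.5]),(-29,66),(-50,50))
    ~~~^^^^^^^^^^^^^^^^^^^^^^^^^^^^^^^^^^^^^^^^^^^^^^^^^^^^^^^^
  File "fit.py", line 9, in run
    vx,vy,px,py=cv2.fitLine(s.astype(np.float32),cv2.DIST_HUBER,0,.1,.01).ravel()
                ~~~~~~~~~~~^^^^^^^^^^^^^^^^^^^^^^^^^^^^^^^^^^^^^^^^^^^^^^
cv2.error: OpenCV(4.12.0) /io/opencv/modules/imgproc/src/linefit.cpp:50: error: (-215:Assertion failed) count > 0 in function 'fitLine2D_wods'
```

```bash
sed -i 's/np.array(\[575.,353.5\])/np.array([567.,356.4])/' fit.py; python3 fit.py
```

```text
stand [553.36 207.88] -2.57 {'x-': (np.float64(-0.56), np.float64(-0.54), np.float64(234.0)), 'x+': (np.float64(0.56), np.float64(0.37), np.float64(233.0)), 'y-': (np.float64(-0.42), np.float64(0.71), np.float64(115.0)), 'y+': (np.float64(0.42), np.float64(-0.37), np.float64(115.0))}
mount [567.86 355.79] -14.58 {'x-': (np.float64(-1.34), np.float64(0.02), np.float64(227.0)), 'x+': (np.float64(1.25), np.float64(0.11), np.float64(143.0)), 'y-': (np.float64(-1.43), np.float64(0.11), np.float64(210.0)), 'y+': (np.float64(1.45), np.float64(-0.18), np.float64(209.0))}
```

```bash
cat > go.py <<'E'
import sys,numpy as np
from cell import manip
from scipy.spatial.transform import Rotation as Ro
s=manip.read_state(); R=Ro.from_quat(s["tool_rot"]).as_matrix()
x,y,z,ya=map(float,sys.argv[1:5])   # target mm, tool-y direction deg
d=np.array([x,y,z])/1000-s["ee_pos"]; cur=np.degrees(np.arctan2(R[1,1],R[0,1]))
dy=(ya-cur+90)%180-90
print("t",s["time"],"pos",(s["ee_pos"]*1e3).round(1),"yaw",cur.round(2),"shift",(R.T@d).round(4),"roll",round(-np.radians(dy),4),"F",s["wrist_force"].round(1),"grip",s["grip_width"],s["grip_force"],"j6",s["joint_positions"][5].round(2))
E
python3 go.py 553.4 207.9 130 87.4
```

```text
t 0.1 pos [161.2 525.4 230.2] yaw 72.94 shift [-0.4681 -0.1882  0.1005] roll -0.2524 F [-0.3  0.1  0.5] grip 0.9974732172512848 0.0 j6 -0.1
```

apply_moves(rows=[{"hand": 1, "xyz": [-0.047, -0.019, 0], "roll": 0}, {"hand": 1, "xyz": [-0.1, -0.04, 0], "roll": -0.05}, {"hand": 1, "xyz": [-0.155, -0.062, 0], "roll": -0.1}, {"hand": 1, "xyz": [-0.21, -0.084, 0], "roll": -0.15}, {"hand": 1, "xyz": [-0.265, -0.107, 0.01], "roll": -0.2}, {"hand": 1, "xyz": [-0.32, -0.129, 0.02], "roll": -0.252}, {"hand": 1, "xyz": [-0.375, -0.151, 0.04], "roll": -0.252}, {"hand": 1, "xyz": [-0.425, -0.171, 0.06], "roll": -0.252}, {"hand": 1, "xyz": [-0.468, -0.188, 0.08], "roll": -0.252}, {"hand": 1, "xyz": [-0.468, -0.188, 0.08], "roll": -0.252}], newtons=20)

```text
time: 1.35
ee_pos: [0.554, 0.2058, 0.1476]
tool_rot: [0.025, 1.0, -0.001, -0.003]
wrist_force: [0.4, 0.4, 0.3]
grip_width: 1.002
grip_force: 0.0
```

```bash
python3 go.py 553.4 207.9 54 87.4; python3 - <<'E'
from cell import manip
import cv2,numpy as np
d=manip.get_image("side")["frame"][120:270,250:450]; e=manip.get_image("top")["frame"][165:265,240:400]
cv2.imwrite("pics/c2.png",np.hstack([cv2.resize(d,(400,300)),cv2.resize(e,(400,250)).repeat(1,0) if 0 else cv2.copyMakeBorder(cv2.resize(e,(400,250)),0,50,0,0,0)]))
E
```

```text
t 1.35 pos [554.  205.8 147.6] yaw 87.11 shift [0.0002 0.0023 0.0936] roll -0.005 F [0.4 0.4 0.3] grip 1.0016045177765893 0.0 j6 -1.26
```

View pics/c2.png

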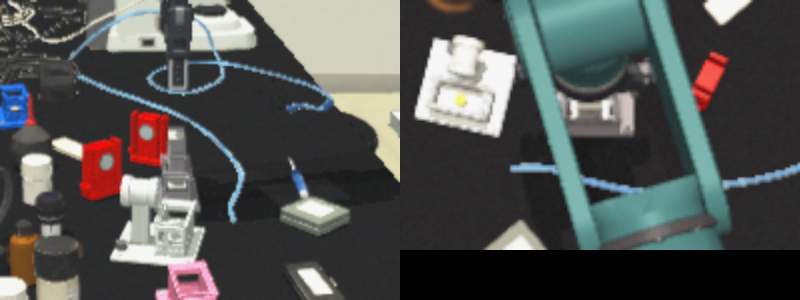

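Aligned: the fingers sit over the cartridge in both views (side column about 339). Descending.

apply_moves(rows=[{"hand": 1, "xyz": [0, 0.001, 0.03], "roll": 0}, {"hand": 1, "xyz": [0, 0.001, 0.055], "roll": 0}, {"hand": 1, "xyz": [0, 0.001, 0.07], "roll": 0}, {"hand": 1, "xyz": [0, 0.001, 0.08], "roll": 0}, {"hand": 1, "xyz": [0, 0.001, 0.085], "roll": 0}, {"hand": 1, "xyz": [0, 0.001, 0.085], "roll": 0}])

```text
time: 2.2
ee_pos: [0.5539, 0.2099, 0.0667]
tool_rot: [0.023, 1.0, 0.0, 0.0]
wrist_force: [-0.4, 0.1, 0.0]
grip_width: 1.0
grip_force: 0.0
```

```bash
python3 go.py 553.4 207.9 54 87.4
```

```text
t 2.2 pos [553.9 209.9  66.7] yaw 87.38 shift [ 0.0004 -0.0021  0.0127] roll -0.0003 F [-0.4  0.1  0. ] grip 1.0003288846181355 0.0 j6 -1.26
```

apply_moves(rows=[{"hand": 1, "xyz": [0, -0.0015, 0.006], "roll": 0}, {"hand": 1, "xyz": [0, -0.0015, 0.011], "roll": 0}, {"hand": 1, "xyz": [0, -0.0015, 0.011], "roll": 0}, {"hand": 0.8, "xyz": [0, -0.0015, 0.011], "roll": 0}, {"hand": 0.65, "xyz": [0, -0.0015, 0.011], "roll": 0}, {"hand": 0.65, "xyz": [0, -0.0015, 0.011], "roll": 0}, {"hand": 0.65, "xyz": [0, -0.0015, 0.011], "roll": 0}])

```text
time: 3.08
ee_pos: [0.5537, 0.2083, 0.0555]
tool_rot: [0.023, 1.0, 0.0, 0.0]
wrist_force: [0.3, 0.6, -0.3]
grip_width: 0.652
grip_force: 0.0
```

```bash
python3 go.py 553.4 207.9 54 87.4
```

```text
t 3.075 pos [553.7 208.3  55.5] yaw 87.38 shift [ 0.0003 -0.0004  0.0015] roll -0.0004 F [ 0.3  0.6 -0.3] grip 0.6519015763068228 0.0 j6 -1.26
```

apply_moves(rows=[{"hand": 0.57, "xyz": [0, 0, 0], "roll": 0}, {"hand": 0.52, "xyz": [0, 0, 0], "roll": 0}, {"hand": 0.48, "xyz": [0, 0, 0], "roll": 0}, {"hand": 0.44, "xyz": [0, 0, 0], "roll": 0}, {"hand": 0.42, "xyz": [0, 0, 0], "roll": 0}, {"hand": 0.4, "xyz": [0, 0, 0], "roll": 0}, {"hand": 0.4, "xyz": [0, 0, 0], "roll": 0}], newtons=22)

```text
time: 3.95
ee_pos: [0.554, 0.208, 0.0559]
tool_rot: [0.023, 1.0, -0.0, 0.0]
wrist_force: [0.4, -1.5, 6.0]
grip_width: 0.418
grip_force: 21.8
```

```bash
python3 go.py 553.4 207.9 54 87.4
```

```text
t 3.95 pos [554.  208.   55.9] yaw 87.37 shift [ 0.0006 -0.0001  0.0019] roll -0.0005 F [ 0.4 -1.5  6. ] grip 0.41807043698889906 21.779966354370117 j6 -1.26
```

Both tabs are in at 21.8 N grip, and the plunger is pushing up about 5–6 N. Lifting.

apply_moves(rows=[{"hand": 0.4, "xyz": [0, 0, -0.003], "roll": 0}, {"hand": 0.4, "xyz": [0, 0, -0.007], "roll": 0}, {"hand": 0.4, "xyz": [0, 0, -0.012], "roll": 0}, {"hand": 0.4, "xyz": [0, 0, -0.016], "roll": 0}, {"hand": 0.4, "xyz": [0, 0, -0.016], "roll": 0}])

```text
time: 4.58
ee_pos: [0.5531, 0.2087, 0.0709]
tool_rot: [0.023, 1.0, 0.0, -0.001]
wrist_force: [-0.3, 1.4, -0.7]
grip_width: 0.411
grip_force: 22.3
```

```bash
python3 go.py 553.4 207.9 54 87.4
```

```text
t 4.575 pos [553.1 208.7  70.9] yaw 87.39 shift [-0.0004 -0.0008  0.0169] roll -0.0001 F [-0.3  1.4 -0.7] grip 0.4114973908843683 22.302918434143066 j6 -1.26
```

apply_moves(rows=[{"hand": 0.4, "xyz": [0, 0, -0.01], "roll": 0}, {"hand": 0.4, "xyz": [0, 0, -0.03], "roll": 0}, {"hand": 0.4, "xyz": [0, 0, -0.055], "roll": 0}, {"hand": 0.4, "xyz": [0, 0, -0.07], "roll": 0}, {"hand": 0.4, "xyz": [0, 0, -0.07], "roll": 0}])

```text
time: 5.2
ee_pos: [0.5544, 0.2086, 0.1431]
tool_rot: [0.023, 1.0, 0.001, 0.002]
wrist_force: [0.5, -0.1, -0.4]
grip_width: 0.41
grip_force: 22.4
```

```bash
python3 go.py 567.9 355.8 140 75.4;  python3 - <<'E'
from cell import manip
import cv2,numpy as np
d=manip.get_image("side")["frame"]; cv2.imwrite("pics/side3.png",d); cv2.imwrite("pics/c3.png",cv2.resize(d[110:260,270:420],(600,600),interpolation=2))
E
```

```text
t 5.2 pos [554.4 208.6 143.1] yaw 87.38 shift [-0.0067  0.1477  0.0033] roll 0.209 F [ 0.5 -0.1 -0.4] grip 0.40965448883496286 22.424814999103546 j6 -1.26
```

View pics/c3.png

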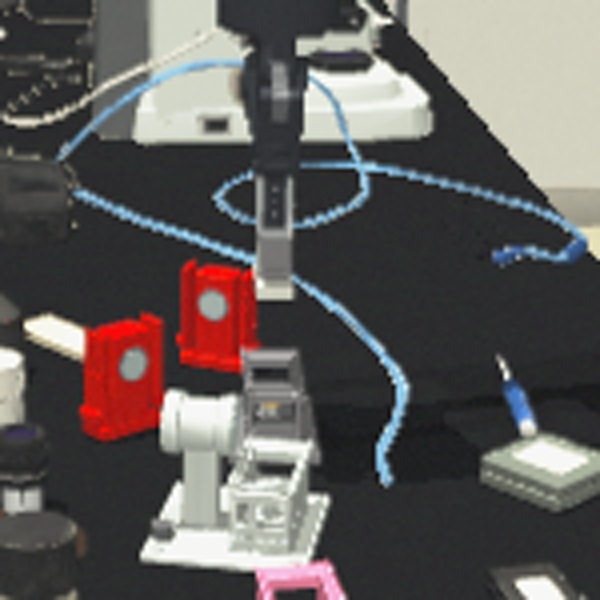

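The side view shows the cartridge hanging from the fingers (foot at about (339,183)) and the stand empty. Next I move over the mount.

apply_moves(rows=[{"hand": 0.4, "xyz": [-0.001, 0.025, 0], "roll": 0.05}, {"hand": 0.4, "xyz": [-0.003, 0.06, 0], "roll": 0.1}, {"hand": 0.4, "xyz": [-0.005, 0.1, 0], "roll": 0.15}, {"hand": 0.4, "xyz": [-0.006, 0.13, 0], "roll": 0.2}, {"hand": 0.4, "xyz": [-0.0067, 0.1475, 0], "roll": 0.209}, {"hand": 0.4, "xyz": [-0.0067, 0.1475, 0], "roll": 0.209}, {"hand": 0.4, "xyz": [-0.0067, 0.1475, 0], "roll": 0.209}, {"hand": 0.4, "xyz": [-0.0067, 0.1475, 0], "roll": 0.209}])

```text
time: 6.25
ee_pos: [0.5673, 0.3541, 0.1414]
tool_rot: [0.128, 0.992, -0.0, 0.0]
wrist_force: [0.8, 0.1, -0.5]
grip_width: 0.412
grip_force: 22.4
```

```bash
python3 go.py 567.9 355.8 100 75.4;  python3 - <<'E'
from cell import manip
import cv2,numpy as np
d=manip.get_image("side")["frame"]; e=manip.get_image("top")["frame"]; cv2.imwrite("pics/side4.png",d); cv2.imwrite("pics/top4.png",e)
a=cv2.resize(d[130:260,290:390],(400,520),interpolation=2); b=cv2.resize(e[150:280,220:320],(400,520),interpolation=2)
cv2.imwrite("pics/c4.png",np.hstack([a,b]))
c=np.load("side.npz")
for p in ([.5679,.3558,.105],[.5679,.3558,.05]):   # axis points: foot bottom now, socket rim
    q=c["m"]@(c["v"]@np.r_[p,1])[:3]; print((q[:2]/q[2]).round(1))
E
```

```text
t 6.25 pos [567.3 354.1 141.4] yaw 75.33 shift [-0.0002  0.0018  0.0414] roll -0.0012 F [ 0.8  0.1 -0.5] grip 0.4121232131980047 22.439424991607666 j6 -0.84
[337.6 202.3]
[337.1 224.6]
```

View pics/c4.png

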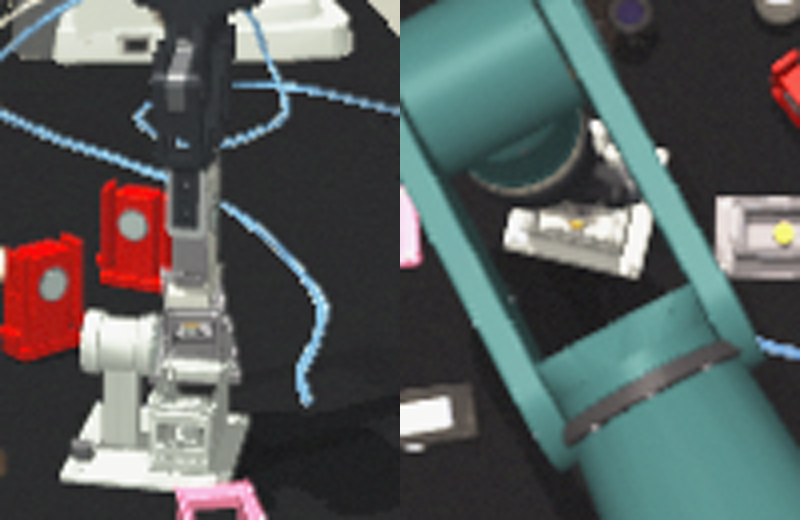

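apply_moves(rows=[{"hand": 0.4, "xyz": [0, 0.001, 0.012], "roll": 0}, {"hand": 0.4, "xyz": [0, 0.0015, 0.03], "roll": 0}, {"hand": 0.4, "xyz": [0, 0.0015, 0.042], "roll": 0}, {"hand": 0.4, "xyz": [0, 0.0015, 0.046], "roll": 0}, {"hand": 0.4, "xyz": [0, 0.0015, 0.046], "roll": 0}, {"hand": 0.4, "xyz": [0, 0.0015, 0.046], "roll": 0}])

```text
time: 7.1
ee_pos: [0.5679, 0.357, 0.0962]
tool_rot: [0.127, 0.992, 0.0, 0.001]
wrist_force: [0.3, 0.3, -1.4]
grip_width: 0.411
grip_force: 22.4
```

```bash
python3 go.py 567.9 355.8 80 75.4
```

```text
t 7.1 pos [567.9 357.   96.2] yaw 75.4 shift [-0.0003 -0.0012  0.0162] roll 0.0001 F [ 0.3  0.3 -1.4] grip 0.4109399279083866 22.44046926498413 j6 -0.84
```

apply_moves(rows=[{"hand": 0.4, "xyz": [0, -0.0007, 0.004], "roll": 0}, {"hand": 0.4, "xyz": [0, -0.0007, 0.007], "roll": 0}, {"hand": 0.4, "xyz": [0, -0.0007, 0.01], "roll": 0}, {"hand": 0.4, "xyz": [0, -0.0007, 0.012], "roll": 0}, {"hand": 0.4, "xyz": [0, -0.0007, 0.012], "roll": 0}])

```text
time: 7.72
ee_pos: [0.5671, 0.356, 0.083]
tool_rot: [0.127, 0.992, -0.0, -0.0]
wrist_force: [0.6, -0.2, -1.4]
grip_width: 0.411
grip_force: 22.4
```

apply_moves(rows=[{"hand": 0.4, "xyz": [0, 0, 0.002], "roll": 0}, {"hand": 0.4, "xyz": [0, 0, 0.004], "roll": 0}, {"hand": 0.4, "xyz": [0, 0, 0.004], "roll": 0}])

```text
time: 8.1
ee_pos: [0.5673, 0.356, 0.0791]
tool_rot: [0.127, 0.992, -0.0, -0.0]
wrist_force: [0.1, -0.2, -0.4]
grip_width: 0.41
grip_force: 22.4
```

apply_moves(rows=[{"hand": 0.4, "xyz": [0, 0, 0.002], "roll": 0}, {"hand": 0.4, "xyz": [0, 0, 0.004], "roll": 0}, {"hand": 0.4, "xyz": [0, 0, 0.006], "roll": 0}, {"hand": 0.4, "xyz": [0, 0, 0.006], "roll": 0}])

```text
time: 8.6
ee_pos: [0.5672, 0.356, 0.073]
tool_rot: [0.127, 0.992, -0.0, -0.0]
wrist_force: [-0.3, -0.1, -1.6]
grip_width: 0.412
grip_force: 22.4
```

apply_moves(rows=[{"hand": 0.4, "xyz": [0, 0, 0.002], "roll": 0}, {"hand": 0.4, "xyz": [0, 0, 0.004], "roll": 0}, {"hand": 0.4, "xyz": [0, 0, 0.004], "roll": 0}])

```text
time: 8.98
ee_pos: [0.5672, 0.356, 0.069]
tool_rot: [0.127, 0.992, -0.0, -0.0]
wrist_force: [0.3, 0.1, -0.9]
grip_width: 0.413
grip_force: 22.4
```

apply_moves(rows=[{"hand": 0.4, "xyz": [0, 0, 0.0015], "roll": 0}, {"hand": 0.4, "xyz": [0, 0, 0.003], "roll": 0}, {"hand": 0.4, "xyz": [0, 0, 0.003], "roll": 0}])

```text
time: 9.35
ee_pos: [0.5673, 0.356, 0.0661]
tool_rot: [0.127, 0.992, -0.0, -0.0]
wrist_force: [0.2, -0.4, -1.7]
grip_width: 0.413
grip_force: 22.4
```

apply_moves(rows=[{"hand": 0.4, "xyz": [0, 0, 0.0015], "roll": 0}, {"hand": 0.4, "xyz": [0, 0, 0.003], "roll": 0}, {"hand": 0.4, "xyz": [0, 0, 0.003], "roll": 0}])

```text
time: 9.72
ee_pos: [0.5673, 0.3561, 0.0637]
tool_rot: [0.127, 0.992, 0.0, 0.0]
wrist_force: [0.5, 0.3, 1.2]
grip_width: 0.411
grip_force: 22.9
```

The plunger has been touched at TCP z of about 65 mm, so I expect the floor near 52–53 mm. Now smaller steps.

apply_moves(rows=[{"hand": 0.4, "xyz": [0, 0, 0.0015], "roll": 0}, {"hand": 0.4, "xyz": [0, 0, 0.003], "roll": 0}, {"hand": 0.4, "xyz": [0, 0, 0.003], "roll": 0}])

```text
time: 10.1
ee_pos: [0.5674, 0.3562, 0.0605]
tool_rot: [0.127, 0.992, 0.0, 0.0]
wrist_force: [-0.1, -0.6, 1.4]
grip_width: 0.409
grip_force: 23.1
```

apply_moves(rows=[{"hand": 0.4, "xyz": [0, 0, 0.001], "roll": 0}, {"hand": 0.4, "xyz": [0, 0, 0.003], "roll": 0}, {"hand": 0.4, "xyz": [0, 0, 0.003], "roll": 0}])

```text
time: 10.48
ee_pos: [0.5673, 0.3561, 0.0574]
tool_rot: [0.127, 0.992, 0.0, 0.0]
wrist_force: [-0.7, -0.1, 3.7]
grip_width: 0.408
grip_force: 23.3
```

apply_moves(rows=[{"hand": 0.4, "xyz": [0, 0, 0.001], "roll": 0}, {"hand": 0.4, "xyz": [0, 0, 0.002], "roll": 0}, {"hand": 0.4, "xyz": [0, 0, 0.002], "roll": 0}])

```text
time: 10.85
ee_pos: [0.5673, 0.3561, 0.0554]
tool_rot: [0.127, 0.992, 0.0, 0.0]
wrist_force: [-0.1, -0.5, 4.2]
grip_width: 0.408
grip_force: 23.4
```

apply_moves(rows=[{"hand": 0.4, "xyz": [0, 0, 0.001], "roll": 0}, {"hand": 0.4, "xyz": [0, 0, 0.001], "roll": 0}])

```text
time: 11.1
ee_pos: [0.5673, 0.3561, 0.0544]
tool_rot: [0.127, 0.992, 0.0, 0.0]
wrist_force: [-0.4, -0.6, 4.5]
grip_width: 0.414
grip_force: 23.5
```

apply_moves(rows=[{"hand": 0.4, "xyz": [0, 0, 0.001], "roll": 0}, {"hand": 0.4, "xyz": [0, 0, 0.001], "roll": 0}])

```text
time: 11.35
ee_pos: [0.5674, 0.3562, 0.0538]
tool_rot: [0.127, 0.992, 0.0, 0.0]
wrist_force: [-1.1, 0.0, 4.9]
grip_width: 0.41
grip_force: 23.7
```

apply_moves(rows=[{"hand": 0.4, "xyz": [0, 0, 0.0007], "roll": 0}, {"hand": 0.4, "xyz": [0, 0, 0.0007], "roll": 0}])

```text
time: 11.6
ee_pos: [0.5674, 0.3561, 0.0538]
tool_rot: [0.127, 0.992, 0.0, 0.0]
wrist_force: [-1.7, -1.3, 7.5]
grip_width: 0.413
grip_force: 24.1
```

apply_moves(rows=[{"hand": 0.4, "xyz": [0, 0, 0.001], "roll": 0}, {"hand": 0.4, "xyz": [0, 0, 0.001], "roll": 0}])

```text
time: 11.85
ee_pos: [0.5675, 0.3562, 0.0537]
tool_rot: [0.127, 0.992, 0.0, 0.001]
wrist_force: [-3.5, -1.6, 10.1]
grip_width: 0.408
grip_force: 24.7
```

apply_moves(rows=[{"hand": 0.4, "xyz": [0, 0, 0.001], "roll": 0}, {"hand": 0.4, "xyz": [0, 0, 0.001], "roll": 0}])

```text
time: 12.1
ee_pos: [0.5675, 0.3562, 0.0537]
tool_rot: [0.127, 0.992, 0.0, 0.001]
wrist_force: [-3.7, -1.8, 13.4]
grip_width: 0.406
grip_force: 25.2
```

The floor is solid at 53.7 mm: contact plus about 11.5 mm, with force rising steeply past the plunger's 5 N. I'll keep a light downward bias and let the tabs out.

apply_moves(rows=[{"hand": 0.4, "xyz": [0, 0, 0.0008], "roll": 0}, {"hand": 0.46, "xyz": [0, 0, 0.001], "roll": 0}, {"hand": 0.52, "xyz": [0, 0, 0.001], "roll": 0}, {"hand": 0.58, "xyz": [0, 0, 0.001], "roll": 0}, {"hand": 0.64, "xyz": [0, 0, 0.001], "roll": 0}, {"hand": 0.7, "xyz": [0, 0, 0], "roll": 0}, {"hand": 0.7, "xyz": [0, 0, -0.002], "roll": 0}])

```text
time: 12.98
ee_pos: [0.5668, 0.3559, 0.0518]
tool_rot: [0.127, 0.992, -0.0, -0.001]
wrist_force: [0.1, 0.4, -0.1]
grip_width: 0.7
grip_force: 0.0
```

```bash
python3 go.py 567.9 355.8 80 75.4
```

```text
t 12.975 pos [566.8 355.9  51.8] yaw 75.4 shift [-0.001   0.0001 -0.0282] roll 0.0 F [ 0.1  0.4 -0.1] grip 0.7004239467302555 0.0 j6 -0.84
```

apply_moves(rows=[{"hand": 0.75, "xyz": [0, 0, -0.01], "roll": 0}, {"hand": 0.8, "xyz": [0, 0, -0.03], "roll": 0}, {"hand": 0.9, "xyz": [0, 0, -0.07], "roll": 0}, {"hand": 1, "xyz": [0, 0, -0.11], "roll": 0}, {"hand": 1, "xyz": [0.06, 0, -0.13], "roll": 0}, {"hand": 1, "xyz": [0.12, 0, -0.14], "roll": 0}, {"hand": 1, "xyz": [0.17, 0, -0.14], "roll": 0}, {"hand": 1, "xyz": [0.17, 0, -0.14], "roll": 0}])

```text
time: 13.98
ee_pos: [0.4002, 0.4003, 0.1956]
tool_rot: [0.125, 0.992, 0.002, 0.001]
wrist_force: [1.0, 0.1, 0.8]
grip_width: 1.0
grip_force: 0.0
```

```bash
python3 go.py 567.9 355.8 80 75.4;  python3 - <<'E'
from cell import manip
import cv2,numpy as np
d=manip.get_image("side")["frame"]; e=manip.get_image("top")["frame"]; cv2.imwrite("pics/side5.png",d); cv2.imwrite("pics/top5.png",e)
a=cv2.resize(d[180:260,300:360],(450,600),interpolation=2); b=cv2.resize(e[165:235,240:285],(350,544),interpolation=2)
cv2.imwrite("pics/c5.png",np.hstack([a,cv2.copyMakeBorder(b,0,56,0,0,0)]))
c=np.load("side.npz"); o=np.array([.5679,.3558]); a=np.radians(-14.6); X=np.array([np.cos(a),np.sin(a)]); Y=np.array([-X[1],X[0]])
for zu in (.0157,.0177,.0277):
  for lx,ly,h in((-.0105,.0145,.07),(.0105,.0145,.07),(0,.025,.072),(0,-.025,.072)):
    q=c["m"]@(c["v"]@np.r_[o+lx*X+ly*Y,zu+h,1])[:3]; q=q[:2]/q[2]; print(zu,lx,ly,q.round(1),((q-[300,180])*7.5).round())
E
```

```text
t 13.975 pos [400.2 400.3 195.6] yaw 75.65 shift [-0.1733 -0.0019  0.1159] roll 0.0044 F [1.  0.1 0.8] grip 0.9999003887620876 0.0 j6 -0.64
0.0157 -0.0105 0.0145 [341.  212.9] [308. 247.]
0.0157 0.0105 0.0145 [331.8 212.2] [238. 241.]
0.0157 0 0.025 [335.6 213.5] [267. 251.]
0.0157 0 -0.025 [339.2 205.5] [294. 191.]
0.0177 -0.0105 0.0145 [341.  212.1] [308. 241.]
0.0177 0.0105 0.0145 [331.8 211.4] [238. 235.]
0.0177 0 0.025 [335.6 212.6] [267. 245.]
0.0177 0 -0.025 [339.2 204.7] [294. 185.]
0.0277 -0.0105 0.0145 [341.1 207.9] [308. 210.]
0.0277 0.0105 0.0145 [331.8 207.2] [239. 204.]
0.0277 0 0.025 [335.7 208.4] [268. 213.]
0.0277 0 -0.025 [339.3 200.6] [295. 155.]
```

View pics/c5.png

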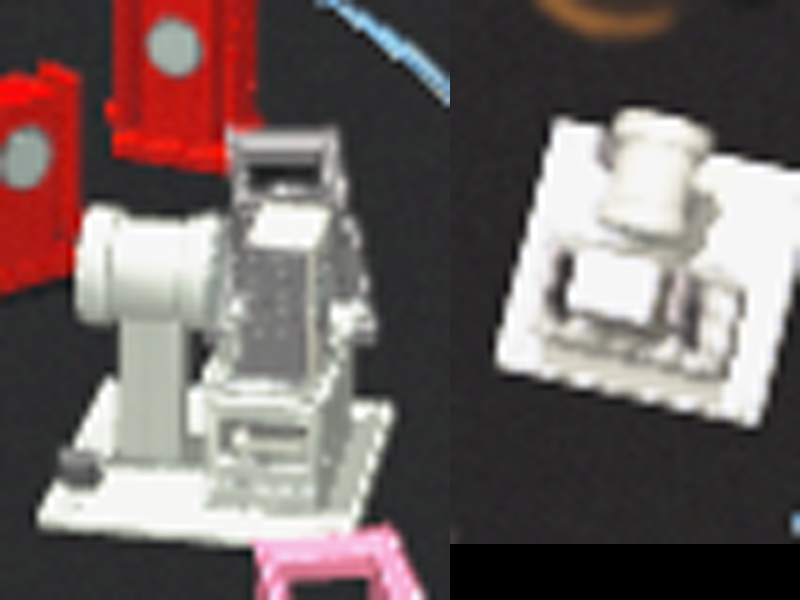

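The side view shows the near tab's top edge at crop row about 247. Latched predicts 245 and unlatched 213. To check the far tab, I'll measure the top's tilt against the same profile from when the cartridge was latched in the stand.

```bash
python3 - <<'E'
import cv2,numpy as np
c=np.load("side.npz")
def proj(o,a,lx,ly,z):
    a=np.radians(a); X=np.array([np.cos(a),np.sin(a)]); Y=np.array([-X[1],X[0]])
    q=c["m"]@(c["v"]@np.r_[o+lx*X+ly*Y,z,1])[:3]; return q[:2]/q[2]
for f,o,a,zu in(("side0",(.5534,.2079),-2.6,.018),("side5",(.5679,.3558),-14.6,.0177)):
    g=cv2.cvtColor(cv2.imread(f"pics/{f}.png"),cv2.COLOR_BGR2GRAY)
    o=np.array(o); n=proj(o,a,0,.0145,zu+.07); m=proj(o,a,0,-.0145,zu+.07); print(f,"near",n.round(1),"far",m.round(1))
    u=int(round((n[0]+m[0])/2))
    for k in(-2,0,2): print(u+k,int(m[1])-6,g[int(m[1])-6:int(n[1])+8,u+k].tolist())
E
```

```text
side0 near [338.1 189.6] far [337.5 185.9]
336 179 [43, 41, 43, 52, 87, 128, 214, 247, 247, 247, 225, 116, 116, 116, 116, 115, 112, 102]
338 179 [43, 44, 41, 53, 87, 128, 214, 247, 247, 247, 224, 116, 115, 115, 114, 113, 111, 99]
340 179 [111, 42, 42, 52, 88, 128, 213, 247, 247, 247, 224, 116, 115, 115, 115, 115, 111, 100]
side5 near [336.4 211.7] far [338.5 207.1]
335 201 [107, 37, 34, 61, 108, 157, 228, 247, 247, 247, 247, 227, 136, 121, 119, 119, 117, 120]
337 201 [110, 38, 42, 130, 222, 135, 219, 247, 247, 247, 247, 244, 153, 137, 126, 141, 118, 123]
339 201 [109, 47, 46, 101, 172, 118, 193, 247, 247, 247, 247, 237, 173, 132, 121, 119, 118, 119]
```

The profile matches the stand's latched reference: the top is level and at latched height, so both tabs are locked. The robot is clear, so I'm handing in.

```bash
python3 -c "
from cell import manip
print(manip.close_job())"
```

```text
the job is handed in; nothing more can be done
None
```

The cartridge is out of the stand and in the mount's socket: it was pressed to the floor at about 13 N and let go, the camera check shows it level at latched height, and the job was handed in at about 14 s.

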